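# Close up and fasten the colour chest

## Task

Close up the wooden colour chest using only pushes of the fingertips, gripping and lifting nothing: push its open drawer fully home, then ease the lid gently all the way down so that its apron hangs in front of the drawer, then swing the brass turn button on the right-hand side well across on top of the closed lid to fasten it. Do not shove the chest out of its place, and leave the jars, the pot and everything else round it where they are.

Things in the scene. Friction and masses are not known exactly. Their poses are not given: they have to be found in the camera images.
- chest: Low wooden artist's chest, 150 mm deep (x), 240 wide (y), 74 high, about 3 kg, loose on rubber feet. Origin at the centre of its underside; x points from its front (drawer side, towards the robot) to its back, y to the left seen from the robot, z up. Side walls (cheeks) are 16 mm thick, tops at z = 74 mm; between them a shallow tray (its front rail set back 8 mm) and, below it, one drawer
- drawer (a joint): How far the drawer stands open, in m: 0 = fully home, its front flush with the chest's front (chest x = -75 mm); it slides along chest -x as it grows, 0.085 at most. Light friction (about 1.5 N), it stays where it is left
- drawer_front (a point): Point on the outer face of the drawer front, in the middle of its width, 23 mm above the table. The front is 206 mm wide and spans 12 to 46 mm above the table; a 42 mm wide finger notch in the middle of its top edge lowers it there to 34 mm. It has no knob. The point moves with the drawer
- lid (a joint): Lid angle in rad: 0 = shut, about 1.57 = standing upright, 1.75 at most. A stiff hinge: the lid stays at any angle and needs about 1 to 3 N at its front edge to be pushed down
- lid_edge (a point): Middle of the lid's front edge, on its outer (top) face; moves with the lid. Lid 205 mm wide, 8 thick, 157 mm from hinge line to this edge. An apron 40 mm deep (from the top face) hangs from this edge; with the lid open it points to the robot. Shut, the lid's top is 74 mm above the table, flush with the cheeks
- lid_hinge (a point): Middle of the lid's hinge line, at the back of the chest: chest x = +71 mm, y = 0, 68 mm above the table. The line runs along chest y; the lid's outer face lies 6 mm off it. With the lid shut the apron hangs 4 mm in front of the chest and covers the top 12 mm of the drawer front, so the lid shuts only when the drawer is home
- button (a joint): Angle of the brass turn button in rad about a vertical pin: 0 = lying along the right cheek with its long arm to the chest's front, negative = turned outwards off the chest (to -0.7), +1.57 (a stop) = pointing straight across over the lid towards chest +y. Light friction (under 1 N at the knob), it stays where it is left
- button_pivot (a point): Pin of the turn button on top of the right cheek: chest x = -20 mm, y = -112 mm, 74 mm above the table
- button_knob (a point): Centre of the small upright brass knob near the end of the turn button's long arm, 33 mm from the pin, 98 mm above the table. The knob is 12 mm in diameter, its wide part from 94 to 105 mm above the table; the bar below it is 12 mm wide, from 75.5 to 83.5 mm above the table
- water_pot: Bystander: grey pot with a handle, 91x118x106 mm, near right; origin at its underside
- pigment_jar: Bystander: jar with a black cap, 59x59x95 mm, left of the chest; origin at its underside
- ink_pot: Bystander: squat jar with a yellow cap, 52x52x40 mm, left of the chest; origin at its underside
- small_jar: Bystander: small jar with a yellow cap, 36x36x48 mm, left of the chest; origin at its underside
- ink_jar: Bystander: jar with a black cap, 47x47x44 mm, right of the chest; origin at its underside
- paint_tube: Bystander: paint tube, 29x95x18 mm, lying in front of the chest

How it is judged (in metres and radians):
On the way, in this order (a step that is already met when the one before it is completed fails the run):
1. the drawer is pushed fully home (within 4 mm) while the lid is still up (value of joint drawer below 0.004 m and value of joint lid above 0.3 rad), for 0.2 s.
2. the lid is down (within 0.03 rad of shut) over the closed drawer (value of joint lid below 0.03 rad and value of joint drawer below 0.004 m), for 0.2 s.
3. the turn button is swung across over the shut lid (more than 1.2 rad) (value of joint button above 1.2 rad and value of joint lid below 0.03 rad), for 0.2 s.
At the end, for the whole second after the job is handed in: Drawer within 4 mm of home, lid within 0.03 rad of shut, turn button swung more than 1.2 rad (of 1.57) across the lid, and the chest at rest within 30 mm of where it stood (all of step 3 and value of joint drawer below 0.004 m and distance of chest from where it was at the start of the episode below 0.03 m and linear speed of chest below 0.01 m/s); the robot touches nothing.
It fails at once if the chest is shoved more than 30 mm (distance of chest from where it was at the start of the episode above 0.03 m).
It fails at once if the chest is lifted or tipped (more than 0.1 rad or 15 mm) (angle between chest's own z axis and vertical above 0.1 rad or height (world z) of chest above 0.015 m).
It fails at once if the lid is slammed (turns shut faster than 3 rad/s) (velocity of joint lid below -3 rad/s).
It fails at once if a bystander is displaced by more than 30 mm (distance of any of water_pot, pigment_jar, ink_pot, small_jar, ink_jar, paint_tube from where it was at the start of the episode above 0.03 m).
It fails at once if the drawer front, the lid's edge or the turn button's knob is gripped between the fingers instead of pushed ((contact force between the fingers and chest above 8 N and horizontal distance between the grasp point and button_knob below 0.007 m and distance between the grasp point and button_knob below 0.02 m) or (contact force between the fingers and chest above 8 N and x of the grasp point in the frame of drawer_front between 0.001 and 0.011 m and z of the grasp point in the frame of drawer_front between -0.02 and 0.035 m) or (contact force between the fingers and chest above 8 N and z of the grasp point in the frame of lid_edge between -0.04 and -0.001 m and x of the grasp point in the frame of lid_edge between -0.012 and 0.05 m)).
It also fails if it takes over 61 s, if anything falls off the work surface, if the arm or the gripper's body presses on something with over 40 N, if the wrist force passes 120 N, or if a joint passes its speed limit or range.

## Robot

A 6-joint arm with a two-finger parallel gripper is mounted at the origin on the work surface; the furniture and walls round the work are solid. World frame = base frame: x ahead of the robot, y to its left, z up, the work surface at z = 0. Lengths are in m, angles in degrees, forces in N, time in s.
With the tool pointing down it reaches from about 0.225 to 0.725 m from the base axis. Payload 3.1 kg.
Tool frame: the origin (TCP) lies on the centre line of the jaws, within the pads' length; the fingertips stand 14 mm ahead of it and the grasp point (between the pads) lies 5 mm behind it; z points along the fingers, x is the direction in which the jaws open and shut, and the axes are right-handed (so a half turn about z gives the same grasp; the last joint's range is limited). The gripper opens to 85 mm and grips with 20 to 120 N. Pads are 22 mm wide; open, the fingers measure 114 mm over their backs; the gripper's body (76 mm by 85 mm) begins 54 mm behind the grasp point. The pads swing forward as they close: fully open they stand 13 mm farther back than shut.
Start: joints at [-70.863, 2.75, 5.684, 92.934, 0, 82.678], TCP at [0.234, -0.47, 0.245] pointing down, gripper open.
Joint ranges: [-166.93, 166.93], [-56.73, 111.36], [-69.38, 81.34], [-121.58, 131.49], [-85.45, 84.26], [-180, 180]. Speed limits (degrees/s): [159.86, 159.86, 180, 180, 180, 180].

## Interface

Orientations are given as a 3x3 rotation matrix whose columns are the frame's x, y, z axes.
In Python, from workcell import ctrl gives the robot as it stands.
- The arm moves only by the tool step_arm, never from a script. Its argument "moves" is one flat list of numbers, 4 for each row, row after row: the shift along the tool's x, y, z each as a share of 0.3 m, from -1 to 1, then the turn about the tool's z as a share of 30 degrees, from -1 to 1. A call has 1 to 10 rows; each row is the pose to reach, as a shift and turn from the pose measured when the call began, along the tool's axes at that moment; what a row does not reach only later rows make up. A row lasts 1/10 s, in which the tool goes at most 50 mm and 8.59 degrees, less where a joint would pass 70% of its speed; a pose out of reach is approached as far as the arm can. A call with a number of a shift or a turn outside -1 to 1 is refused whole. A call with a gripper value outside its range is refused whole. "grip" is the opening, from 0 (shut) to 1 (fully open), set as the call begins (left out, the last holds). The fingers move at their own pace and stop on an object; the grip force is fixed at half the most. Time passes only in rows, so rows that repeat a pose let the fingers close. It gives the time, the measured TCP pose, the force and the opening at its end, in the units of the state.
- ctrl.read_state(): the state, without advancing time (a new reading comes with each control period).
- ctrl.get_image(name): name is "side" or "top"; returns (picture, depth): 384x512x3 uint8, red, green, blue; 384x512 float32, m along the optical axis (not along the pixel's ray), 0 where there is no reading.
- ctrl.calibration(name): a dict with "K" (3x3 intrinsics, pixels), "k1" (the pictures are not rectified: a ray, as slopes to the right and down, at radius r is drawn at 1 + k1 r^2 times it, then the intrinsics apply), "xyz" and "orientation" of the camera in the world. Camera axes: x right, y down, z forward; pixel columns grow to the right and rows downward; lengths in m; the calibration is good to about 2 mm. A picture is of the moment at which its call begins. calibration takes no time and is no camera call.
- ctrl.finish_job(): hands the job in, once; it reports no verdict.
The state is a dict: "time_s": time; "q": joint angles; "dq": joint speeds; "effort": joint torques, N m; "position": TCP position; "orientation": TCP orientation; "ft_force": force on the tool from outside, world axes, zero at the start; "ft_torque": the same for the moment, N m; "grip_width": opening from 0.0 (shut) to 1.0 (fully open).
Only numpy, scipy, OpenCV 4.12 (cv2) and the standard library are available. Lean on these libraries where they do the work, as an engineer would, in place of code of your own. Each camera call takes 0.05 s, during which the arm holds its last target.

## Working session

There is one attempt and no reset: what is moved stays moved. The work goes in short steps, Python scripts to look and compute and a tool call to move; the robot and the scene stay as the last step left them, time stands still between calls to the robot, and variables do not carry over. Pictures are saved under pics/ and viewed, and the job is handed in when it is done.

Besides the shell and the picture viewer there is one more tool, called after "Request:" by a JSON object that holds its "name" and its "arguments". step_arm: Moves the arm, as the interface text tells. Shift numbers are shares of 0.3 m and turn numbers shares of 30 degrees, none past 1 either way. Its arguments: {"type":"object","properties":{"moves":{"type":"array"},"grip":{"type":"number"}},"required":["moves"]}

```bash
mkdir -p pics; ls
python3 - <<'E'
from workcell import ctrl
import cv2, numpy as np
print(ctrl.read_state())
for n in ("side","top"):
    im,d=ctrl.get_image(n); np.savez(f"{n}0.npz",im=im,d=d)
    cv2.imwrite(f"pics/{n}0.png",cv2.resize(im[:,:,::-1],None,fx=1.5,fy=1.5))
    print(n,ctrl.calibration(n))
E
```

```text
pics
{'time_s': 0.0, 'q': array([-7.08636083e+01,  2.79275236e+00,  5.59006049e+00,  9.29349037e+01,
        7.39900630e-04,  8.26767837e+01]), 'dq': array([ 0.04187128,  0.07383179, -0.0243489 ,  0.05499799, -0.06482224,
        0.05033264]), 'effort': array([ 5.13933282e-04, -3.38785529e+01,  3.20013714e+01,  2.03123584e-02,
       -1.26060290e-04, -4.68998707e-07]), 'position': array([ 0.23371085, -0.46944432,  0.24410484]), 'orientation': array([[ 4.45565861e-01, -8.95248827e-01, -7.75052799e-04],
       [-8.95245998e-01, -4.45566421e-01,  2.27302259e-03],
       [-2.38025831e-03, -3.18918352e-04, -9.99997116e-01]]), 'ft_force': array([ 0.20807888, -0.41249901,  0.61214941]), 'ft_torque': array([ 0.01333071, -0.05580008, -0.02279382]), 'grip_width': 1.0025046548910568}
side {'K': array([[403.67859736,   0.        , 260.99240422],
       [  0.        , 403.67859736, 194.75350395],
       [  0.        ,   0.        ,   1.        ]]), 'k1': -0.0907285100845278, 'xyz': array([0.23284043, 0.78488061, 0.47434659]), 'orientation': array([[-0.94766772, -0.12766753,  0.29262072],
       [-0.31915421,  0.40224482, -0.85810238],
       [-0.00815336, -0.90658707, -0.42194006]])}
top {'K': array([[472.24907649,   0.        , 259.54623349],
       [  0.        , 472.24907649, 197.22267996],
       [  0.        ,   0.        ,   1.        ]]), 'k1': -0.050180745157641135, 'xyz': array([ 0.3031422 , -0.02013709,  1.29093671]), 'orientation': array([[-2.67018856e-02, -9.83007917e-01,  1.81610695e-01],
       [-9.99633135e-01,  2.70822266e-02, -3.85696042e-04],
       [-4.53927972e-03, -1.81554367e-01, -9.83370432e-01]])}
```

View pics/side0.png

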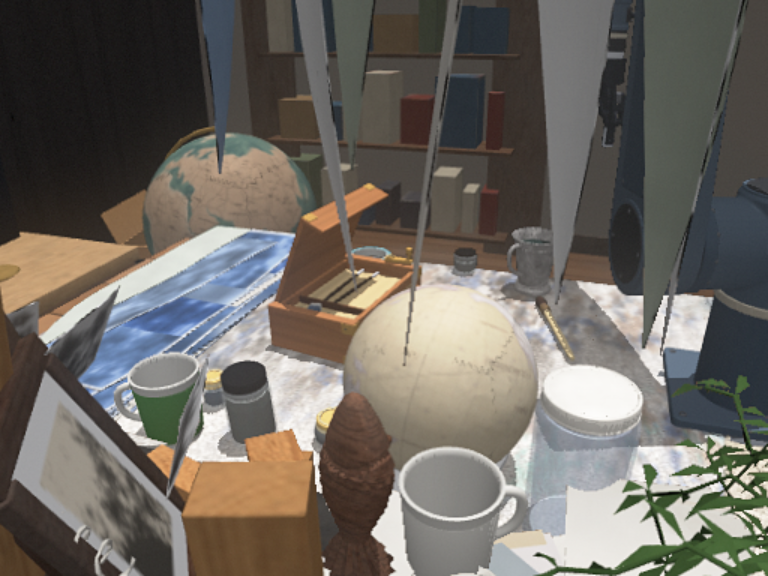

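View pics/top0.png

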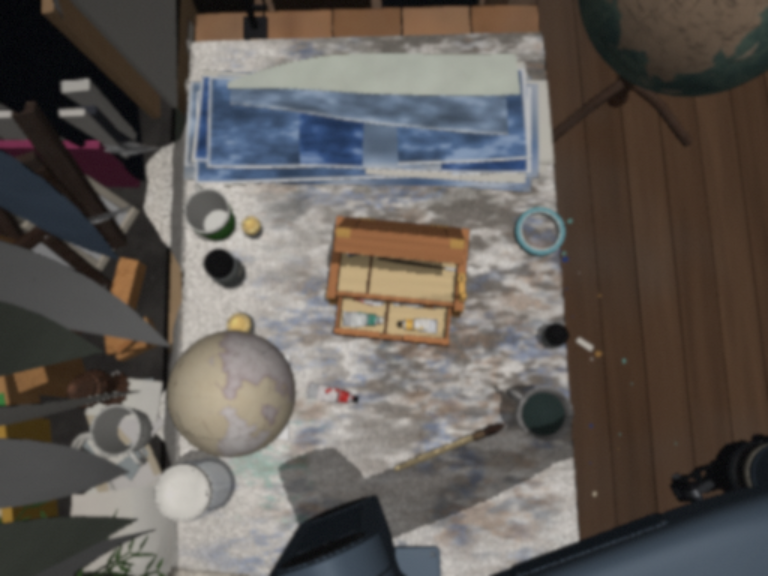

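The side view shows the chest at about (270-420, 185-360) with its lid up, partly behind a cream globe. In the top view the chest is at (328-468, 216-345), with the drawer open towards the robot and the button at about (462, 285). I'll zoom in on both.

```bash
python3 - <<'E'
import cv2, numpy as np
z=np.load("top0.npz"); im=z['im'][:,:,::-1]
cv2.imwrite("pics/topz.png",cv2.resize(im[138:238,210:322],None,fx=6,fy=6,interpolation=cv2.INTER_CUBIC))
z=np.load("side0.npz"); im=z['im'][:,:,::-1]
cv2.imwrite("pics/sidez.png",cv2.resize(im[115:245,170:290],None,fx=4.6,fy=4.6,interpolation=cv2.INTER_CUBIC))
E
cat > h.py <<'E'
import numpy as np,cv2
from workcell import ctrl
def ray(n,u,v):
    c=ctrl.calibration(n);K=c['K']
    a=(u-K[0,2])/K[0,0];b=(v-K[1,2])/K[1,1]
    x,y=a,b
    for _ in range(20):
        s=1+c['k1']*(x*x+y*y);x=a/s;y=b/s
    return c['xyz'],c['orientation']@np.array([x,y,1.])
def onz(n,u,v,z):
    o,d=ray(n,u,v);return o+d*(z-o[2])/d[2]
def dep(n,u,v,z):
    o,d=ray(n,u,v);return o+d*z
def proj(n,p):
    c=ctrl.calibration(n);q=c['orientation'].T@(np.array(p)-c['xyz']);x,y=q[0]/q[2],q[1]/q[2]
    s=1+c['k1']*(x*x+y*y);K=c['K'];return K[0,0]*x*s+K[0,2],K[1,1]*y*s+K[1,2]
E
```

```text
(no output)
```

View pics/topz.png

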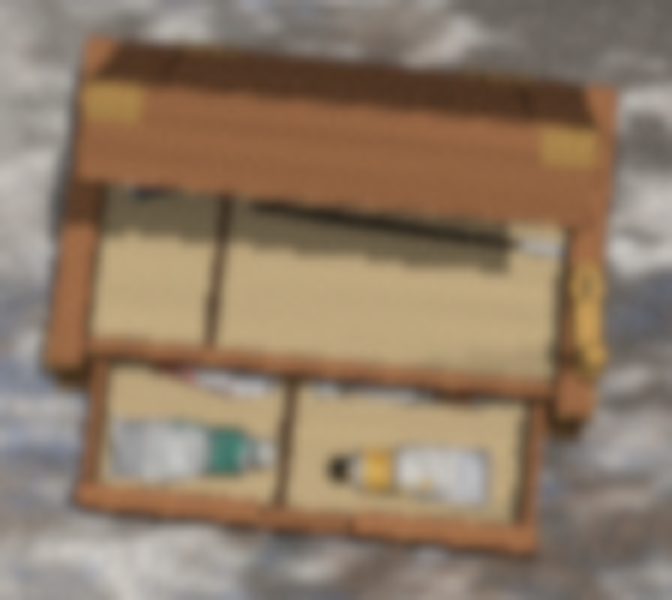

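View pics/sidez.png

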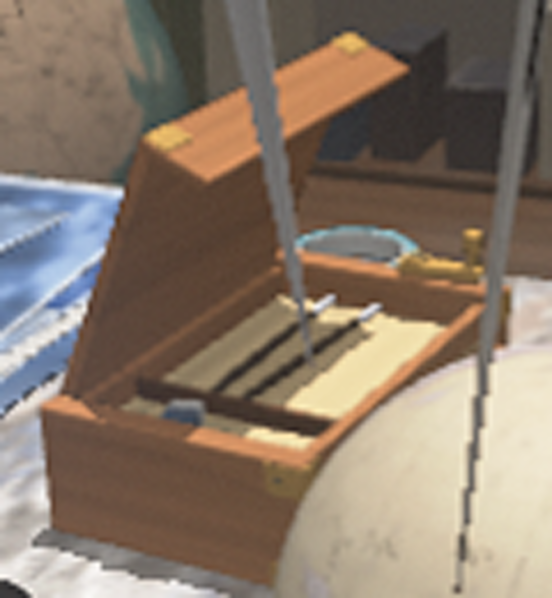

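Run:
```python
from h import *
P=lambda x,y:((x+.5)/6-.5+210,(y+.5)/6-.5+138)
d=np.load("top0.npz")['d']
def f(nm,x,y,z):
    u,v=P(x,y); print(nm,onz('top',u,v,z).round(4),'depth pt',dep('top',u,v,d[round(v),round(u)]).round(4))
f('FL cheek',45,363,.074);f('FR cheek',588,408,.074);f('L cheek at lid',72,185,.074);f('R cheek at lid',604,225,.074)
f('drawer top L',78,492,.046);f('drawer top R',535,540,.046);
f('drawer in notch top mid',310,520,.034)
f('pivot',585,290,.084);f('knob',596,352,.105)
f('lid apron tip L',78,180,.2);f('lid apron R',600,222,.2);f('lid edge L',90,45,.2);f('lid edge R',610,90,.2)
f('lid mid apron',340,190,.2);f('lid mid edge',345,75,.2)
ds=np.load("side0.npz")['d']
PS=lambda x,y:((x+.5)/4.6-.5+170,(y+.5)/4.6-.5+115)
for nm,x,y in (('lid edge L',150,142),('apron L',207,175),('lid edge R',335,45),('apron R',398,72),('lid back-left hinge',70,388),('knob',472,245),('pivot',412,268),('cheek BL',48,408)):
    u,v=PS(x,y); print(nm,dep('side',u,v,ds[round(v),round(u)]).round(4))
# depth samples on apron/lid
import itertools
for x,y in itertools.product((150,340,520),(60,75,95,120,150,180,205)):
    u,v=P(x,y); print(x,y,dep('top',u,v,d[round(v),round(u)]).round(3))
```

```text
FL cheek [0.5287 0.0907 0.074 ] depth pt [0.5281 0.0905 0.0769]
FR cheek [ 0.5022 -0.1455  0.074 ] depth pt [ 0.5026 -0.1457  0.0717]
L cheek at lid [0.6083 0.078  0.074 ] depth pt [0.6091 0.0782 0.0708]
R cheek at lid [ 0.5837 -0.1562  0.074 ] depth pt [ 0.584  -0.1563  0.0728]
drawer top L [0.4753 0.0793 0.046 ] depth pt [0.4754 0.0793 0.0454]
drawer top R [ 0.4484 -0.1223  0.046 ] depth pt [ 0.4487 -0.1225  0.0438]
drawer in notch top mid [ 0.4616 -0.0232  0.034 ] depth pt [ 0.4622 -0.0232  0.0288]
pivot [ 0.5526 -0.1455  0.084 ] depth pt [ 0.5515 -0.1449  0.0894]
knob [ 0.5212 -0.1468  0.105 ] depth pt [ 0.5219 -0.1471  0.1014]
lid apron tip L [0.5787 0.0654 0.2   ] depth pt [0.6101 0.0751 0.0759]
lid apron R [ 0.5559 -0.1406  0.2   ] depth pt [ 0.5853 -0.1546  0.073 ]
lid edge L [0.6342 0.06   0.2   ] depth pt [0.6722 0.0691 0.0748]
lid edge R [ 0.6098 -0.1471  0.2   ] depth pt [ 0.6446 -0.1615  0.0762]
lid mid apron [ 0.5717 -0.0383  0.2   ] depth pt [ 0.5711 -0.0382  0.2026]
lid mid edge [ 0.6189 -0.0417  0.2   ] depth pt [ 0.6383 -0.043   0.1326]
lid edge L [0.6084 0.0611 0.2
[... 165 characters left out ...]
0.1423  0.0991]
pivot [ 0.5539 -0.1435  0.0804]
cheek BL [0.6694 0.0716 0.0751]
150 60 [0.643 0.039 0.147]
150 75 [0.628 0.037 0.178]
150 95 [0.609 0.036 0.213]
150 120 [0.6   0.036 0.207]
150 150 [0.589 0.036 0.203]
150 180 [0.578 0.037 0.199]
150 205 [0.604 0.045 0.05 ]
340 60 [ 0.66  -0.042  0.083]
340 75 [ 0.64  -0.041  0.126]
340 95 [ 0.616 -0.04   0.18 ]
340 120 [ 0.597 -0.039  0.212]
340 150 [ 0.586 -0.039  0.206]
340 180 [ 0.575 -0.038  0.203]
340 205 [ 0.6   -0.04   0.055]
520 60 [ 0.682 -0.129 -0.002]
520 75 [ 0.654 -0.122  0.071]
520 95 [ 0.628 -0.117  0.131]
520 120 [ 0.596 -0.11   0.211]
520 150 [ 0.583 -0.109  0.213]
520 180 [ 0.573 -0.109  0.205]
520 205 [ 0.564 -0.109  0.201]
```

Run:
```python
from h import *
ds=np.load("side0.npz")['d'];dt=np.load("top0.npz")['d']
for u,v in ((320,60),(335,150),(345,230),(440,60),(420,250),(405,350),(575,100),(680,100),(215,60),(440,380)):
    a,b=round(u/1.5),round(v/1.5);print('side',u,v,dep('side',a,b,ds[b,a]).round(3))
for u,v in ((60,230),(120,310),(60,440),(230,390),(185,490),(553,335),(540,410),(342,395),(355,400),(325,390),(310,388),(350,520),(490,430)):
    a,b=round(u/1.5),round(v/1.5);print('top',u,v,dep('top',a,b,dt[b,a]).round(3))
im=np.load("top0.npz")['im'][:,:,::-1]
cv2.imwrite("pics/tube.png",cv2.resize(im[220:310,170:370],None,fx=4,fy=4,interpolation=cv2.INTER_CUBIC))
```

```text
side 320 60 [0.441 0.339 0.443]
side 335 150 [0.435 0.333 0.373]
side 345 230 [0.436 0.316 0.299]
side 440 60 [ 1.076 -2.512  0.252]
side 420 250 [ 1.105 -2.276 -0.749]
side 405 350 [0.362 0.372 0.22 ]
side 575 100 [0.25  0.342 0.42 ]
side 680 100 [0.182 0.342 0.424]
side 215 60 [0.528 0.351 0.444]
side 440 380 [0.343 0.328 0.168]
top 60 230 [0.527 0.344 0.54 ]
top 120 310 [0.456 0.321 0.413]
top 60 440 [0.294 0.559 0.053]
top 230 390 [0.364 0.227 0.208]
top 185 490 [0.213 0.305 0.166]
top 553 335 [ 0.456 -0.311  0.042]
top 540 410 [ 0.324 -0.269  0.087]
top 342 395 [0.362 0.069 0.017]
top 355 400 [0.351 0.045 0.013]
top 325 390 [0.371 0.099 0.011]
top 310 388 [0.374 0.126 0.007]
top 350 520 [0.198 0.032 0.453]
top 490 430 [ 0.291 -0.193  0.02 ]
```

View pics/tube.png

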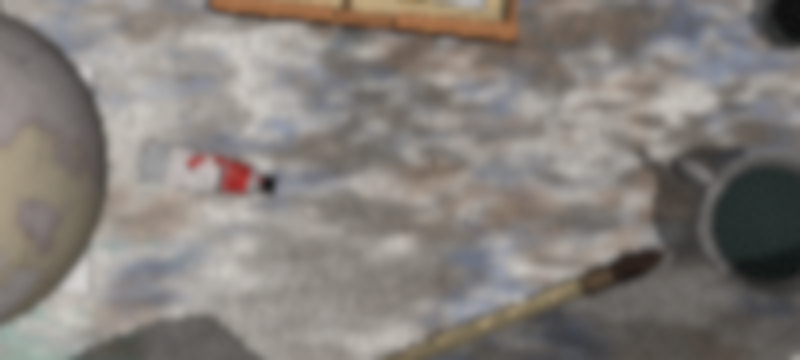

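The hanging leaves and the globe are all at y > 0.2, out of the way. My estimates:
- **Chest:** origin about (0.590, -0.0365), yaw about -7°.
- **Drawer:** open about 54 mm.
- **Lid:** about 1.14 rad.
- **Button:** about -0.15 rad.

Next I shut the gripper and travel towards the drawer.

Request:
{"name": "step_arm", "arguments": {"moves": [-0.1,-0.12,0,-0.25,-0.2,-0.24,0,-0.5,-0.31,-0.37,0,-0.75,-0.42,-0.49,0,-1,-0.53,-0.62,0,-1,-0.53,-0.62,0,-1], "grip": 0}}

```text
time_s: 0.7
position: [0.3308, -0.2393, 0.2446]
orientation: [[0.838, -0.546, 0.0], [-0.546, -0.838, 0.005], [-0.002, -0.004, -1.0]]
ft_force: [-0.2, -0.4, 0.7]
grip_width: 0.003
```

```bash
cat >> h.py <<'E'
O=np.array([.590,-.0365]);YAW=np.radians(-7.)
EX=np.array([np.cos(YAW),np.sin(YAW)]);EY=np.array([-EX[1],EX[0]])
def w(cx,cy): return O+cx*EX+cy*EY
def to(p,yaw=None):
    s=ctrl.read_state();R=s['orientation'];d=R.T@(np.array(p)-s['position'])
    y=np.degrees(np.arctan2(R[1,0],R[0,0]))
    print('t',round(s['time_s'],2),'pos',s['position'].round(4),'yaw',y.round(2),'F',s['ft_force'].round(2),'q',s['q'].round(0),'grip',round(s['grip_width'],3))
    print('shares',(d/.3).round(3),'turn',None if yaw is None else round(-(yaw-y)/30,3))
E
python3 -c "
from h import *
to([*w(-.165,0),.2],-7)"
```

```text
t 0.7 pos [ 0.3308 -0.2393  0.2446] yaw -33.09 F [-0.17 -0.44  0.74] q [-45. -14. -10.  94.   0.  78.] grip 0.003
shares [-0.139 -0.796  0.152] turn -0.87
```

Request:
{"name": "step_arm", "arguments": {"moves": [-0.03,-0.16,0.03,-0.2,-0.06,-0.32,0.06,-0.4,-0.09,-0.48,0.09,-0.6,-0.11,-0.64,0.12,-0.8,-0.14,-0.796,0.152,-0.87,-0.14,-0.796,0.152,-0.87]}}

```text
time_s: 1.3
position: [0.4261, -0.0115, 0.198]
orientation: [[0.994, -0.113, -0.003], [-0.113, -0.994, 0.007], [-0.004, -0.007, -1.0]]
ft_force: [-0.8, -0.0, -0.5]
grip_width: -0.002
```

```bash
python3 -c "
from h import *
to([*w(-.165,0),.032],-7)"
```

```text
t 1.3 pos [ 0.4261 -0.0115  0.198 ] yaw -6.49 F [-0.76 -0.02 -0.51] q [-11. -12. -14.  89.   0.  86.] grip -0.002
shares [0.004 0.02  0.553] turn 0.017
```

Request:
{"name": "step_arm", "arguments": {"moves": [0.004,0.02,0.15,0.017,0.004,0.02,0.3,0.017,0.004,0.02,0.42,0.017,0.004,0.02,0.5,0.017,0.004,0.02,0.553,0.017,0.004,0.02,0.553,0.017]}}

```text
time_s: 1.9
position: [0.4231, -0.0171, 0.0289]
orientation: [[0.992, -0.124, -0.01], [-0.124, -0.992, 0.008], [-0.011, -0.007, -1.0]]
ft_force: [-0.8, 0.2, -0.7]
grip_width: -0.001
```

Run:
```python
from h import *
to([*w(-.0895,0),.032],-7)
for n in ("side","top"):
    im,d=ctrl.get_image(n); im=im[:,:,::-1]
    c=im[90:270,150:370] if n=='side' else im[110:290,150:370]
    cv2.imwrite(f"pics/{n}1.png",cv2.resize(c,None,fx=3.2,fy=3.2))
```

```text
t 1.9 pos [ 0.4231 -0.0171  0.0289] yaw -7.11 F [-0.78  0.25 -0.7 ] q [-12.  -8. -30.  69.   0.  85.] grip -0.001
shares [ 0.262 -0.004 -0.013] turn -0.004
```

View pics/side1.png

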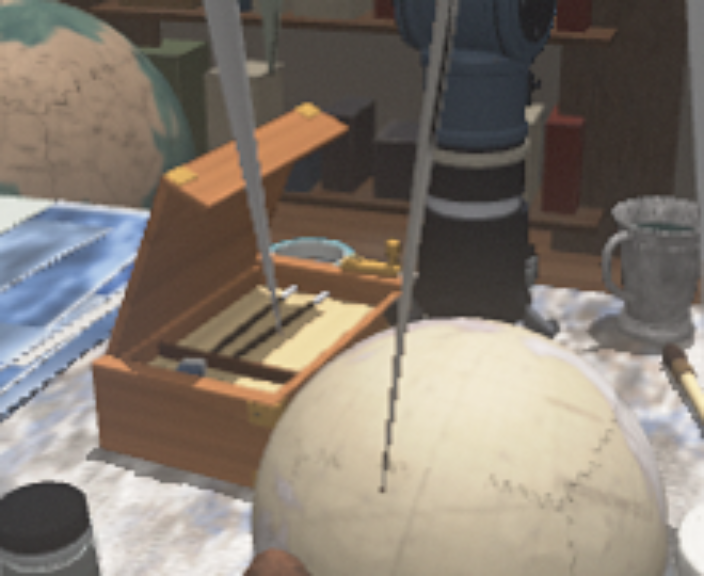

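View pics/top1.png

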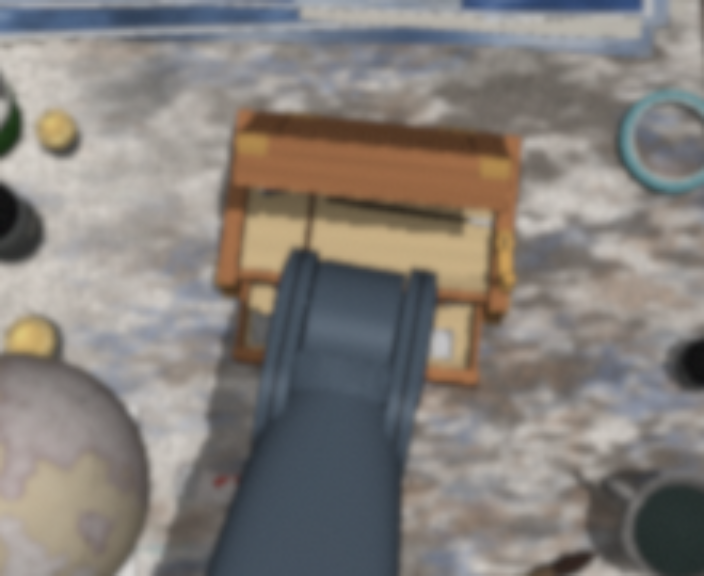

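Run:
```python
from h import *
im,d=ctrl.get_image('top')
for x,y in ((305,258),(305,265),(360,270),(360,285),(425,278),(425,300),(360,330)):
    u,v=x/3.2+150,y/3.2+110;print(dep('top',u,v,d[round(v),round(u)]).round(3))
im,d=ctrl.get_image('side')
for x,y in ((402,20),(415,60),(425,100),(432,140),(440,180),(440,240),(430,300)):
    u,v=x/3.2+150,y/3.2+90;p=dep('side',u,v,d[round(v),round(u)]);print(p.round(3),'rel', ((p[:2]-O)@EX).round(3))
```

```text
[0.466 0.004 0.478]
[0.461 0.004 0.48 ]
[ 0.46  -0.026  0.469]
[ 0.45  -0.026  0.48 ]
[ 0.453 -0.061  0.475]
[ 0.439 -0.06   0.486]
[ 0.424 -0.025  0.487]
[0.464 0.011 0.315] rel -0.131
[ 1.183 -2.52  -0.312] rel 0.892
[0.353 0.354 0.358] rel -0.283
[0.343 0.381 0.352] rel -0.296
[0.437 0.016 0.214] rel -0.159
[0.436 0.016 0.174] rel -0.16
[ 0.447 -0.004  0.121] rel -0.146
```

Request:
{"name": "step_arm", "arguments": {"moves": [0.03,-0.004,-0.013,0,0.06,-0.004,-0.013,0,0.09,-0.004,-0.013,0,0.12,-0.004,-0.013,0,0.15,-0.004,-0.013,0,0.175,-0.004,-0.013,0,0.2,-0.004,-0.013,0,0.22,-0.004,-0.013,0,0.235,-0.004,-0.013,0,0.235,-0.004,-0.013,0]}}

```text
time_s: 3.1
position: [0.4981, -0.0248, 0.0371]
orientation: [[0.992, -0.123, 0.0], [-0.123, -0.992, 0.007], [-0.001, -0.007, -1.0]]
ft_force: [0.1, 0.5, 0.9]
grip_width: 0.004
```

Run:
```python
from h import *
to([*w(-.0895,0),.032],-7)
for n in ("side","top"):
    im,d=ctrl.get_image(n); im=im[:,:,::-1];np.savez(n+'2.npz',im=im,d=d)
    c=im[90:270,150:370] if n=='side' else im[130:240,200:330]
    cv2.imwrite(f"pics/{n}2.png",cv2.resize(c,None,fx=3.2 if n=='side' else 5,fy=3.2 if n=='side' else 5,interpolation=cv2.INTER_CUBIC))
```

```text
t 3.1 pos [ 0.4981 -0.0248  0.0371] yaw -7.06 F [0.13 0.48 0.9 ] q [-11.   2. -19.  69.   0.  86.] grip 0.004
shares [0.01  0.002 0.017] turn -0.002
```

View pics/side2.png

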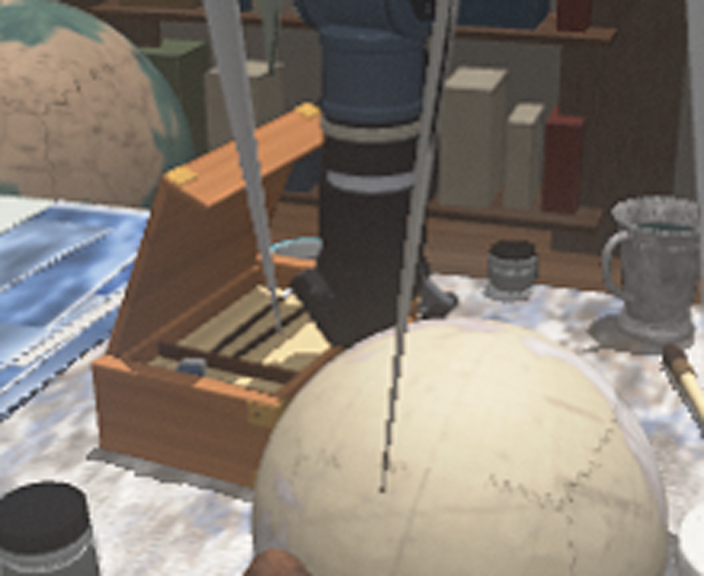

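View pics/top2.png

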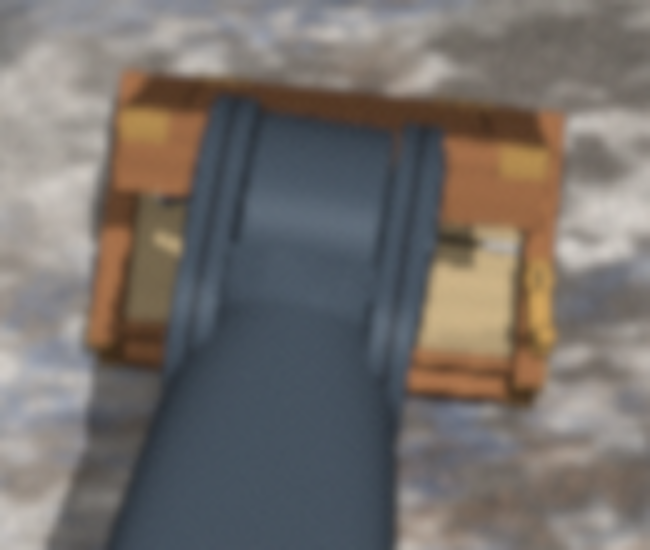

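Request:
{"name": "step_arm", "arguments": {"moves": [0.003,0.002,0.008,0,0.006,0.002,0.01,0,0.01,0.002,0.01,0,0.01,0.002,0.01,0]}}

```text
time_s: 3.6
position: [0.498, -0.0247, 0.0362]
orientation: [[0.992, -0.122, -0.005], [-0.122, -0.992, 0.008], [-0.006, -0.007, -1.0]]
ft_force: [-12.8, 2.6, 17.9]
grip_width: -0.001
```

Run:
```python
from h import *
to([*w(-.0895,0),.032],-7)
for n in ("top",):
    im,d=ctrl.get_image(n); im=im[:,:,::-1]
    c=im[180:220,210:320]
    cv2.imwrite(f"pics/{n}3.png",cv2.resize(c,None,fx=7,fy=7,interpolation=cv2.INTER_CUBIC))
```

```text
t 3.6 pos [ 0.498  -0.0247  0.0362] yaw -7.02 F [-12.83   2.57  17.88] q [-11.   3. -18.  69.   0.  86.] grip -0.001
shares [0.011 0.002 0.014] turn -0.001
```

View pics/top3.png

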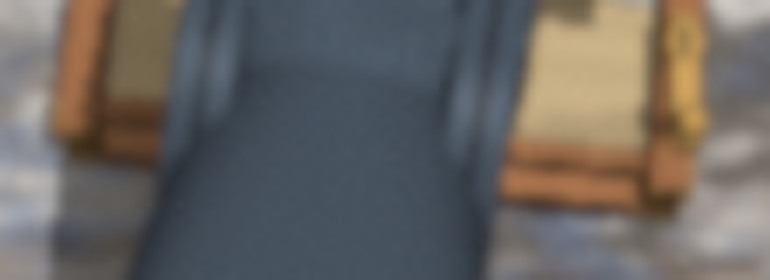

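Request:
{"name": "step_arm", "arguments": {"moves": [0,0,-0.015,0,-0.01,0,-0.035,0,-0.1,0,-0.06,0,-0.2,0,-0.1,0,-0.35,0,-0.15,0,-0.5,0,-0.2,0,-0.5,0,-0.2,0]}}

```text
time_s: 4.35
position: [0.3465, -0.0063, 0.0989]
orientation: [[0.993, -0.122, -0.001], [-0.122, -0.992, 0.007], [-0.002, -0.007, -1.0]]
ft_force: [1.1, -0.4, -0.1]
grip_width: -0.0
```

Run:
```python
from h import *
to([*w(-.0895,0),.032],-7)
for n in ("top",):
    im,d=ctrl.get_image(n); im=im[:,:,::-1]
    np.savez('top4.npz',im=im,d=d)
    c=im[138:238,210:322]
    cv2.imwrite(f"pics/{n}4.png",cv2.resize(c,None,fx=6,fy=6,interpolation=cv2.INTER_CUBIC))
```

```text
t 4.35 pos [ 0.3465 -0.0063  0.0989] yaw -7.01 F [ 1.09 -0.39 -0.06] q [-13. -24. -34.  80.   0.  84.] grip -0.0
shares [0.52  0.002 0.222] turn -0.0
```

View pics/top4.png

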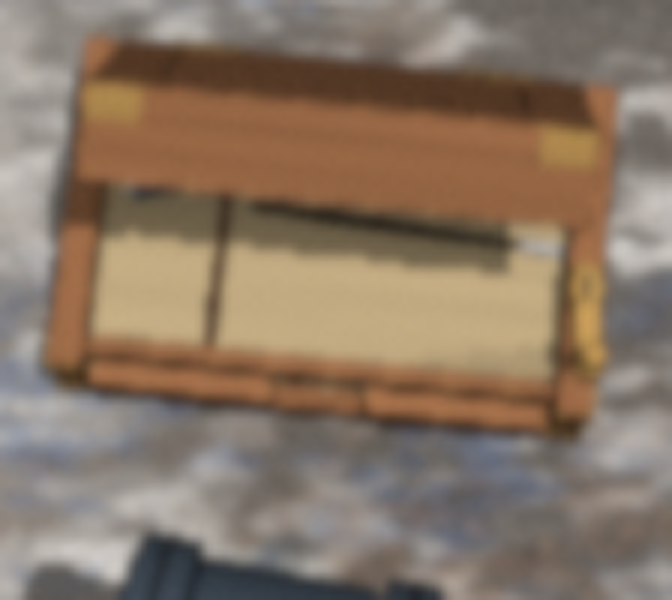

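Run:
```python
from h import *
P=lambda x,y:((x+.5)/6-.5+210,(y+.5)/6-.5+138)
Q=lambda cx,cy,z:tuple(round((a-b+.5)*6-.5) for a,b in zip(proj('top',[*w(cx,cy),z]),(210,138)))
for a in ((-.075,.12,.074),(-.075,-.12,.074),(-.075,.103,.046),(-.075,-.103,.046),(-.075,0,.034),(-.075,.103,.012),(-.075,-.103,.012),(-.084,0,.034),(.075,.12,.074),(-.067,.08,.07)): print(a,Q(*a))
def f(x,y,z):
    p=onz('top',*P(x,y),z)[:2]-O;print((x,y,z),(p@EX).round(4),(p@EY).round(4))
im=np.load('top4.npz')['im'].astype(float)
g=cv2.resize(im[138:238,210:322],None,fx=6,fy=6,interpolation=cv2.INTER_CUBIC)
for x in (55,70,120,180,240,320,400,460,520,570):print(x,[tuple(int(q) for q in g[y,x]) [2] for y in range(320,460,6)])
```

```text
(-0.075, 0.12, 0.074) (43, 360)
(-0.075, -0.12, 0.074) (590, 411)
(-0.075, 0.103, 0.046) (86, 375)
(-0.075, -0.103, 0.046) (546, 418)
(-0.075, 0, 0.034) (316, 401)
(-0.075, 0.103, 0.012) (92, 388)
(-0.075, -0.103, 0.012) (540, 430)
(-0.084, 0, 0.034) (314, 420)
(0.075, 0.12, 0.074) (80, 31)
(-0.067, 0.08, 0.07) (136, 352)
55 [143, 145, 148, 153, 153, 151, 146, 130, 105, 90, 97, 116, 138, 160, 174, 176, 167, 161, 162, 158, 149, 135, 122, 116]
70 [160, 160, 158, 159, 159, 157, 152, 137, 109, 80, 81, 97, 121, 149, 164, 166, 160, 158, 161, 161, 153, 142, 130, 124]
120 [198, 195, 183, 164, 150, 132, 109, 122, 150, 161, 147, 114, 88, 104, 130, 142, 147, 146, 146, 142, 136, 127, 120, 122]
180 [197, 196, 194, 184, 167, 154, 134, 110, 121, 151, 161, 147, 114, 82, 81, 95, 109, 116, 117, 117, 118, 118, 120, 122]
240 [195, 196, 196, 193, 183, 167, 155, 137, 112, 122, 150, 160, 146, 114, 88, 100, 127, 141, 141, 138, 135, 128, 120, 116]
320 [193, 193, 194, 195, 193, 184, 173, 162, 151, 128, 109, 122, 142, 144, 128, 101, 94, 103, 105, 104, 103, 104, 107, 114]
400 [193, 194, 193, 193, 193, 192, 190, 182, 168, 158, 139, 110, 122, 152, 162, 144, 104, 72, 75, 91, 100, 102, 100, 99]
460 [193, 194, 195, 193, 192, 188, 182, 175, 165, 158, 152, 137, 116, 129, 154, 160, 143, 103, 74, 81, 96, 102, 102, 102]
520 [191, 193, 195, 194, 187, 179, 174, 173, 170, 166, 159, 151, 135, 116, 127, 152, 160, 143, 107, 99, 123, 134, 125, 112]
570 [130, 131, 131, 131, 125, 111, 96, 93, 110, 130, 145, 154, 156, 156, 154, 140, 109, 76, 67, 80, 94, 109, 119, 121]
```

The drawer is within a few mm of home, but the upward force suggests the gripper's knuckles were resting on the chest. I'll turn the gripper 90° and push again.

Request:
{"name": "step_arm", "arguments": {"moves": [0,0,0,-0.28,0,0,0,-0.56,0,0,0,-0.84,0,0,0,-1,0,0,0,-1]}}

```text
time_s: 4.9
position: [0.3498, -0.007, 0.0977]
orientation: [[0.921, 0.39, 0.0], [0.39, -0.921, 0.007], [0.003, -0.006, -1.0]]
ft_force: [-0.0, -0.7, -0.8]
grip_width: -0.001
```

Request:
{"name": "step_arm", "arguments": {"moves": [0,0,0,-0.28,0,0,0,-0.56,0,0,0,-0.84,0,0,0,-1,0,0,0,-1]}}

```text
time_s: 5.4
position: [0.3504, -0.0071, 0.0973]
orientation: [[0.604, 0.797, -0.0], [0.797, -0.604, 0.007], [0.006, -0.005, -1.0]]
ft_force: [-0.1, -0.7, -0.4]
grip_width: -0.003
```

Request:
{"name": "step_arm", "arguments": {"moves": [0,0,0,-0.28,0,0,0,-0.56,0,0,0,-0.84,0,0,0,-1,0,0,0,-1]}}

```text
time_s: 5.9
position: [0.3507, -0.0072, 0.097]
orientation: [[0.128, 0.992, -0.0], [0.992, -0.128, 0.007], [0.007, -0.001, -1.0]]
ft_force: [0.1, 0.1, -0.8]
grip_width: 0.002
```

Run:
```python
from h import *
to([*w(-.11,0),.034],83)
```

```text
t 5.9 pos [ 0.3507 -0.0072  0.097 ] yaw 82.67 F [ 0.11  0.14 -0.78] q [-13. -24. -34.  80.   0.  -5.] grip 0.002
shares [0.001 0.437 0.209] turn -0.011
```

Request:
{"name": "step_arm", "arguments": {"moves": [0,0.14,0.03,0,0,0.28,0.09,0,0,0.39,0.15,-0.01,0,0.42,0.2,-0.01,0,0.437,0.209,-0.01,0,0.437,0.209,-0.01]}}

```text
time_s: 6.5
position: [0.4803, -0.0234, 0.0333]
orientation: [[0.125, 0.992, -0.003], [0.992, -0.125, 0.008], [0.007, -0.004, -1.0]]
ft_force: [0.3, -0.4, 0.3]
grip_width: 0.002
```

Run:
```python
from h import *
to([*w(-.086,0),.032],83)
```

```text
t 6.5 pos [ 0.4803 -0.0234  0.0333] yaw 82.85 F [ 0.29 -0.43  0.33] q [-11.   0. -21.  69.   0.  -4.] grip 0.002
shares [0.001 0.082 0.004] turn -0.005
```

Request:
{"name": "step_arm", "arguments": {"moves": [0,0.02,0.004,0,0,0.04,0.004,0,0,0.055,0.004,0,0,0.065,0.004,0,0,0.07,0.004,0,0,0.07,0.004,0]}}

```text
time_s: 7.1
position: [0.5012, -0.026, 0.0322]
orientation: [[0.125, 0.992, -0.003], [0.992, -0.125, 0.008], [0.007, -0.003, -1.0]]
ft_force: [-1.0, 0.5, 0.8]
grip_width: 0.001
```

Run:
```python
from h import *
to([*w(-.086,0),.032],83)
```

```text
t 7.1 pos [ 0.5012 -0.026   0.0322] yaw 82.84 F [-1.02  0.48  0.78] q [-11.   3. -18.  69.   0.  -4.] grip 0.001
shares [0.001 0.011 0.   ] turn -0.005
```

Free so far (z force about 0). Next, small steps until it meets resistance.

Request:
{"name": "step_arm", "arguments": {"moves": [0,0.004,0,0,0,0.007,0,0,0,0.01,0,0,0,0.01,0,0]}}

```text
time_s: 7.5
position: [0.5033, -0.0263, 0.032]
orientation: [[0.125, 0.992, -0.005], [0.992, -0.125, 0.008], [0.007, -0.006, -1.0]]
ft_force: [-3.3, 0.2, 3.6]
grip_width: -0.002
```

Request:
{"name": "step_arm", "arguments": {"moves": [0,0.005,0,0,0,0.007,0,0,0,0.007,0,0]}}

```text
time_s: 7.8
position: [0.5033, -0.0263, 0.0318]
orientation: [[0.125, 0.992, -0.009], [0.992, -0.125, 0.008], [0.007, -0.01, -1.0]]
ft_force: [-6.9, 0.9, 5.4]
grip_width: 0.002
```

Request:
{"name": "step_arm", "arguments": {"moves": [0,-0.05,0,0,0,-0.15,-0.05,0,0,-0.25,-0.2,0,0,-0.35,-0.35,0,0,-0.45,-0.5,0,0,-0.5,-0.65,0,0,-0.5,-0.78,0,0,-0.5,-0.78,0]}}

```text
time_s: 8.6
position: [0.36, -0.0102, 0.275]
orientation: [[0.125, 0.992, 0.007], [0.992, -0.125, 0.005], [0.006, 0.006, -1.0]]
ft_force: [0.3, -0.5, 0.3]
grip_width: 0.001
```

Run:
```python
from h import *
to([*w(.005,0),.25],83)
im,d=ctrl.get_image('top');im=im[:,:,::-1]
np.savez('top5.npz',im=im,d=d)
g0=np.load('top4.npz')['im'][138:238,210:322];g=im[138:238,210:322]
cv2.imwrite("pics/top5.png",cv2.resize(g,None,fx=6,fy=6,interpolation=cv2.INTER_CUBIC))
A,B=[cv2.resize(q.astype(float),None,fx=6,fy=6,interpolation=cv2.INTER_CUBIC) for q in (g0,g)]
for x in (55,120,240,400,460,520,570):
    for q in (A,B): print(x,[int(q[y,x,2]) for y in range(350,446,6)])
```

```text
t 8.6 pos [ 0.36   -0.0102  0.275 ] yaw 82.85 F [ 0.32 -0.49  0.29] q [-13. -22. -12.  99.   0.  -5.] grip 0.001
shares [0.008 0.788 0.088] turn -0.005
55 [151, 146, 130, 105, 90, 97, 116, 138, 160, 174, 176, 167, 161, 162, 158, 149]
55 [156, 150, 132, 107, 91, 99, 119, 141, 164, 179, 179, 171, 166, 165, 163, 152]
120 [132, 109, 122, 150, 161, 147, 114, 88, 104, 130, 142, 147, 146, 146, 142, 136]
120 [136, 115, 128, 153, 149, 118, 75, 48, 46, 48, 50, 51, 49, 50, 49, 48]
240 [167, 155, 137, 112, 122, 150, 160, 146, 114, 88, 100, 127, 141, 141, 138, 135]
240 [171, 157, 140, 117, 126, 149, 149, 123, 91, 95, 117, 129, 114, 79, 52, 48]
400 [192, 190, 182, 168, 158, 139, 110, 122, 152, 162, 144, 104, 72, 75, 91, 100]
400 [196, 194, 185, 172, 161, 142, 116, 126, 152, 147, 107, 78, 83, 96, 101, 104]
460 [188, 182, 175, 165, 158, 152, 137, 116, 129, 154, 160, 143, 103, 74, 81, 96]
460 [193, 187, 180, 170, 162, 156, 142, 125, 139, 156, 146, 107, 76, 80, 95, 101]
520 [179, 174, 173, 170, 166, 159, 151, 135, 116, 127, 152, 160, 143, 107, 99, 123]
520 [184, 178, 176, 174, 169, 163, 156, 139, 123, 138, 155, 144, 109, 95, 125, 155]
570 [111, 96, 93, 110, 130, 145, 154, 156, 156, 154, 140, 109, 76, 67, 80, 94]
570 [115, 98, 96, 112, 134, 151, 158, 161, 160, 158, 144, 111, 79, 71, 82, 97]
```

View pics/top5.png

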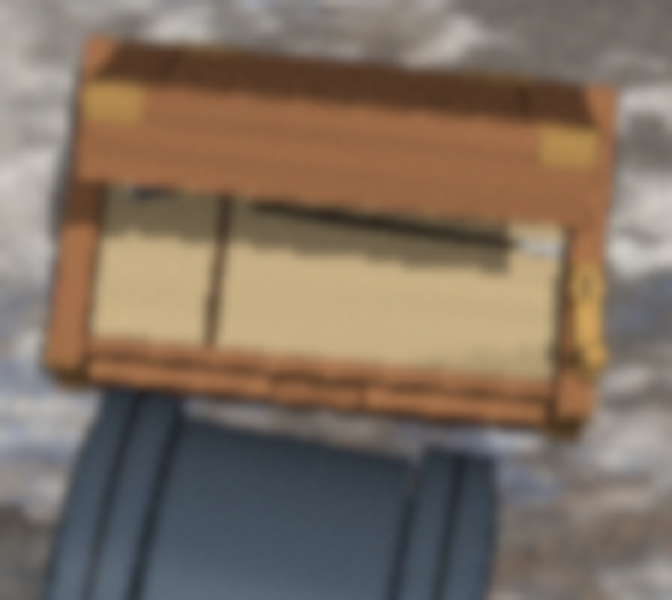

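The drawer moved in about 3 mm more and is now home. Next I go above the lid's front edge.

Request:
{"name": "step_arm", "arguments": {"moves": [0,0.12,0,0,0,0.24,0,0,0,0.36,0,0,0,0.48,0,0,0.005,0.6,0.03,0,0.008,0.7,0.06,0,0.008,0.77,0.07,0,0.008,0.8,0.08,0,0.008,0.8,0.08,0]}}

```text
time_s: 9.55
position: [0.598, -0.0375, 0.2452]
orientation: [[0.125, 0.992, -0.001], [0.992, -0.125, 0.007], [0.006, -0.002, -1.0]]
ft_force: [0.2, -0.6, -0.7]
grip_width: -0.001
```

```bash
cat >> h.py <<'E'
def lid(a,b=.004,dz=.0):
    c,s=np.cos(a),np.sin(a)
    return [*w(.071-.157*c+.006*s+b,0),.068+.157*s+.006*c+.014+dz]
def table(As,b=.004,dz=0.):
    s=ctrl.read_state();R=s['orientation']
    for a in As: print(round(a,3),(R.T@(np.array(lid(a,b,dz))-s['position'])/.3).round(3))
E
python3 - <<'E'
from h import *
to(lid(1.138))
table(np.arange(1.18,.0,-.05))
E
```

```text
t 9.55 pos [ 0.598  -0.0375  0.2452] yaw 82.84 F [ 0.21 -0.57 -0.69] q [-10.  14.  18.  94.   0.  -3.] grip -0.001
shares [-0.     0.022  0.06 ] turn None
1.18 [-0.     0.042  0.052]
1.13 [-0.     0.018  0.062]
1.08 [-0.    -0.006  0.073]
1.03 [-0.    -0.029  0.085]
0.98 [-0.001 -0.052  0.098]
0.93 [-0.001 -0.073  0.113]
0.88 [-0.001 -0.095  0.128]
0.83 [-0.001 -0.115  0.144]
0.78 [-0.001 -0.135  0.162]
0.73 [-0.001 -0.153  0.18 ]
0.68 [-0.002 -0.171  0.2  ]
0.63 [-0.002 -0.187  0.22 ]
0.58 [-0.002 -0.203  0.241]
0.53 [-0.002 -0.218  0.263]
0.48 [-0.002 -0.231  0.285]
0.43 [-0.003 -0.244  0.308]
0.38 [-0.003 -0.255  0.332]
0.33 [-0.003 -0.265  0.356]
0.28 [-0.003 -0.273  0.381]
0.23 [-0.003 -0.281  0.406]
0.18 [-0.003 -0.287  0.431]
0.13 [-0.004 -0.292  0.457]
0.08 [-0.004 -0.296  0.483]
0.03 [-0.004 -0.298  0.509]
```

Request:
{"name": "step_arm", "arguments": {"moves": [0,0.018,0.04,0,0,0.018,0.055,0,0,0.012,0.065,0,0,0,0.072,0,0,-0.014,0.078,0,0,-0.029,0.085,0,0,-0.041,0.092,0,0,-0.052,0.098,0]}}

```text
time_s: 10.35
position: [0.5817, -0.0352, 0.2178]
orientation: [[0.125, 0.992, 0.001], [0.992, -0.125, 0.006], [0.006, 0.0, -1.0]]
ft_force: [-2.2, -0.4, 6.4]
grip_width: -0.002
```

Run:
```python
from h import *
to(lid(.98))
im,d=ctrl.get_image('side');im=im[:,:,::-1]
cv2.imwrite("pics/side6.png",cv2.resize(im[90:270,150:370],None,fx=3.2,fy=3.2,interpolation=cv2.INTER_CUBIC))
table(np.arange(.98,.5,-.05))
```

```text
t 10.35 pos [ 0.5817 -0.0352  0.2178] yaw 82.84 F [-2.21 -0.41  6.41] q [-10.  11.  12.  91.   0.  -3.] grip -0.002
shares [-0.001  0.003  0.007] turn None
0.98 [-0.001  0.005  0.006]
0.93 [-0.001 -0.017  0.02 ]
0.88 [-0.001 -0.038  0.035]
0.83 [-0.001 -0.058  0.052]
0.78 [-0.001 -0.078  0.069]
0.73 [-0.002 -0.097  0.088]
0.68 [-0.002 -0.114  0.107]
0.63 [-0.002 -0.131  0.127]
0.58 [-0.002 -0.147  0.148]
0.53 [-0.002 -0.161  0.17 ]
```

View pics/side6.png

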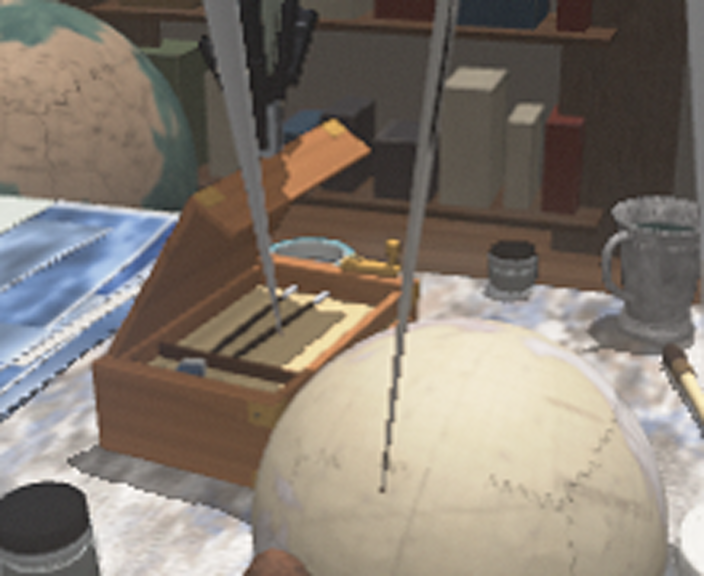

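The lid is following: its corner is now at about (335, 122), with the tip on the ridge at about (272, 155). Continuing.

Request:
{"name": "step_arm", "arguments": {"moves": [0,-0.017,0.02,0,0,-0.038,0.035,0,0,-0.058,0.052,0,0,-0.078,0.069,0,0,-0.097,0.088,0,0,-0.114,0.107,0,0,-0.131,0.127,0,0,-0.147,0.148,0,0,-0.161,0.17,0]}}

```text
time_s: 11.3
position: [0.5325, -0.0287, 0.1661]
orientation: [[0.125, 0.992, -0.0], [0.992, -0.125, 0.006], [0.006, -0.001, -1.0]]
ft_force: [-2.2, 0.3, 2.9]
grip_width: -0.003
```

Run:
```python
from h import *
to(lid(.53))
im,d=ctrl.get_image('side');im=im[:,:,::-1]
cv2.imwrite("pics/side7.png",cv2.resize(im[90:270,150:370],None,fx=3.2,fy=3.2,interpolation=cv2.INTER_CUBIC))
table(np.arange(.53,.0,-.05))
```

```text
t 11.3 pos [ 0.5325 -0.0287  0.1661] yaw 82.85 F [-2.17  0.33  2.87] q [-10.   4.  -2.  84.   0.  -3.] grip -0.003
shares [-0.003  0.002 -0.002] turn None
0.53 [-0.003  0.005 -0.007]
0.48 [-0.003 -0.008  0.016]
0.43 [-0.003 -0.02   0.039]
0.38 [-0.003 -0.032  0.062]
0.33 [-0.003 -0.042  0.087]
0.28 [-0.004 -0.05   0.111]
0.23 [-0.004 -0.058  0.136]
0.18 [-0.004 -0.064  0.162]
0.13 [-0.004 -0.069  0.188]
0.08 [-0.004 -0.073  0.214]
0.03 [-0.004 -0.075  0.24 ]
```

View pics/side7.png

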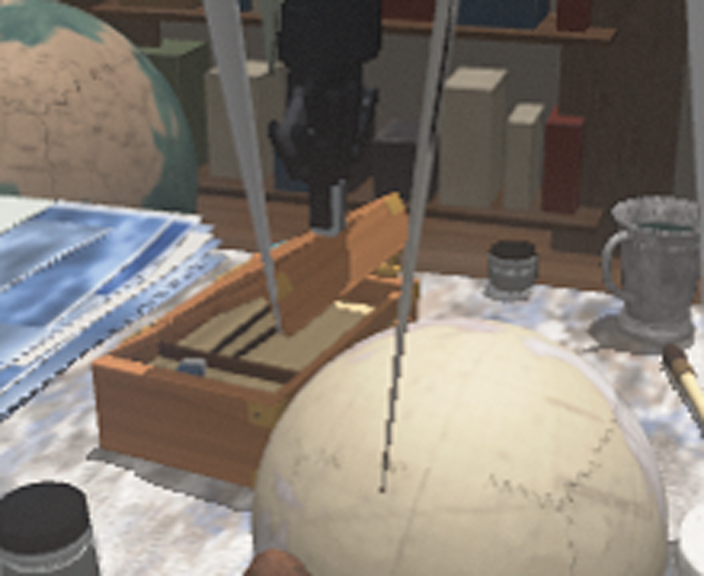

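Request:
{"name": "step_arm", "arguments": {"moves": [0,0,0.016,0,0,-0.01,0.039,0,0,-0.02,0.062,0,0,-0.03,0.087,0,0,-0.038,0.111,0,0,-0.046,0.136,0,0,-0.052,0.162,0,0,-0.057,0.188,0,0,-0.061,0.205,0,0,-0.061,0.215,0]}}

```text
time_s: 12.35
position: [0.5124, -0.0256, 0.0992]
orientation: [[0.125, 0.992, -0.004], [0.992, -0.124, 0.007], [0.006, -0.005, -1.0]]
ft_force: [-0.4, 0.5, 1.3]
grip_width: -0.001
```

Run:
```python
from h import *
to(lid(0,.008))
im,d=ctrl.get_image('side');im=im[:,:,::-1]
cv2.imwrite("pics/side8.png",cv2.resize(im[90:270,150:370],None,fx=3.2,fy=3.2,interpolation=cv2.INTER_CUBIC))
```

```text
t 12.35 pos [ 0.5124 -0.0256  0.0992] yaw 82.85 F [-0.36  0.54  1.25] q [-11.   2. -11.  77.   0.  -3.] grip -0.001
shares [-0.005  0.001  0.037] turn None
```

View pics/side8.png

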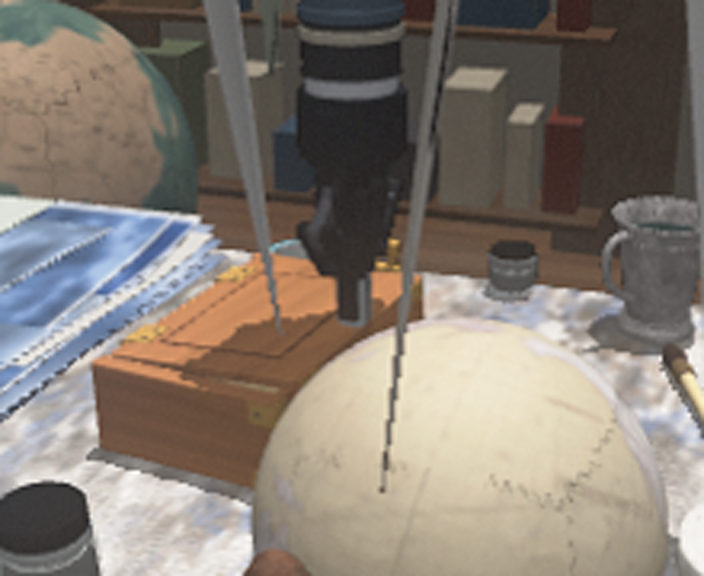

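Nearly shut, with about 11 mm left. I'll press the rest down gently until it resists.

Request:
{"name": "step_arm", "arguments": {"moves": [0,0,0.008,0,0,0,0.016,0,0,0,0.024,0,0,0,0.031,0,0,0,0.037,0,0,0,0.037,0]}}

```text
time_s: 13.0
position: [0.5124, -0.0255, 0.088]
orientation: [[0.124, 0.992, -0.005], [0.992, -0.124, 0.007], [0.007, -0.005, -1.0]]
ft_force: [-0.8, 0.1, 2.1]
grip_width: 0.001
```

Request:
{"name": "step_arm", "arguments": {"moves": [0,0,0.005,0,0,0,0.008,0,0,0,0.008,0]}}

```text
time_s: 13.3
position: [0.5124, -0.0255, 0.0879]
orientation: [[0.124, 0.992, -0.004], [0.992, -0.124, 0.007], [0.006, -0.004, -1.0]]
ft_force: [-4.8, -0.1, 10.2]
grip_width: 0.001
```

The lid is shut: TCP z 0.088 is the 74 mm top plus the 14 mm fingertip, and it resists. Now I lift off and go to the outside of the button knob.

Request:
{"name": "step_arm", "arguments": {"moves": [0,0,-0.08,0,0,0,-0.18,0,0,0,-0.22,0,0,0,-0.22,0]}}

```text
time_s: 13.7
position: [0.5145, -0.0263, 0.1561]
orientation: [[0.124, 0.992, 0.001], [0.992, -0.124, 0.006], [0.006, 0.001, -1.0]]
ft_force: [0.3, 1.0, -0.5]
grip_width: 0.004
```

```bash
cat >> h.py <<'E'
def btn(b,r=.0205,z=.102):
    k=np.array([-.020-.033*np.cos(b),-.112+.033*np.sin(b)])-r*np.array([np.sin(b),np.cos(b)])
    return [*w(*k),z]
def btab(Bs,r=.0205):
    s=ctrl.read_state();R=s['orientation'];y=np.degrees(np.arctan2(R[1,0],R[0,0]))
    for b in Bs: print(round(b,2),(R.T@(np.array(btn(b,r))-s['position'])/.3).round(3),'turn',round((y-(83-np.degrees(b)))/30,3))
E
python3 - <<'E'
from h import *
im,d=ctrl.get_image('top');im=im[:,:,::-1]
cv2.imwrite("pics/top9.png",cv2.resize(im[138:238,210:322],None,fx=6,fy=6,interpolation=cv2.INTER_CUBIC))
to([*w(-.055,-.155),.15],83)
E
```

```text
t 13.75 pos [ 0.5134 -0.0261  0.1543] yaw 82.85 F [ 0.07 -0.62 -0.15] q [-11.   1.  -6.  83.   0.  -3.] grip 0.0
shares [-0.52   0.076  0.011] turn -0.005
```

View pics/top9.png

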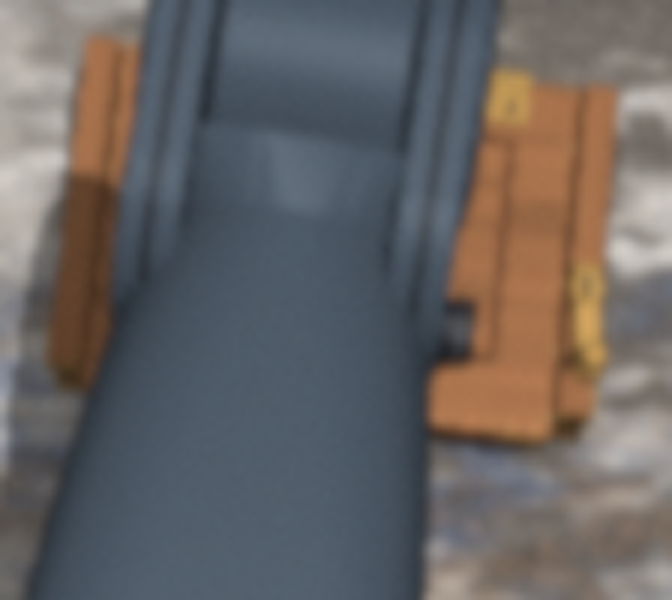

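The lid is down, the chest has not moved, and the button's knob is at (597, 350). I move over it to the outside and descend.

Request:
{"name": "step_arm", "arguments": {"moves": [-0.1,0.015,0,0,-0.22,0.03,0,0,-0.34,0.05,0,0,-0.44,0.065,0,0,-0.5,0.076,0,0,-0.52,0.076,0,0,-0.52,0.076,0.06,0,-0.52,0.076,0.13,0,-0.52,0.076,0.17,0,-0.52,0.076,0.17,0]}}

```text
time_s: 14.75
position: [0.5146, -0.1814, 0.0993]
orientation: [[0.123, 0.992, -0.007], [0.992, -0.123, 0.01], [0.009, -0.008, -1.0]]
ft_force: [-0.2, 0.2, -0.9]
grip_width: -0.002
```

Run:
```python
from h import *
btab(np.arange(-.15,.5,.1))
im,d=ctrl.get_image('top');im=im[:,:,::-1]
cv2.imwrite("pics/top10.png",cv2.resize(im[138:238,210:322],None,fx=6,fy=6,interpolation=cv2.INTER_CUBIC))
im,d=ctrl.get_image('side');im=im[:,:,::-1]
cv2.imwrite("pics/side10.png",cv2.resize(im[120:210,200:320],None,fx=6,fy=6,interpolation=cv2.INTER_CUBIC))
to(btn(-.15),83)
```

```text
-0.15 [ 0.053  0.025 -0.009] turn -0.289
-0.05 [ 0.063  0.017 -0.009] turn -0.098
0.05 [ 0.074  0.01  -0.008] turn 0.093
0.15 [ 0.086  0.005 -0.008] turn 0.284
0.25 [ 0.098  0.    -0.008] turn 0.475
0.35 [ 0.11  -0.003 -0.008] turn 0.666
0.45 [ 0.123 -0.005 -0.008] turn 0.857
t 14.85 pos [ 0.5164 -0.1826  0.1022] yaw 82.9 F [ 0.13 -0.61  0.89] q [-27.   7.  -6.  77.   0. -20.] grip -0.001
shares [0.056 0.019 0.001] turn -0.003
```

View pics/side10.png

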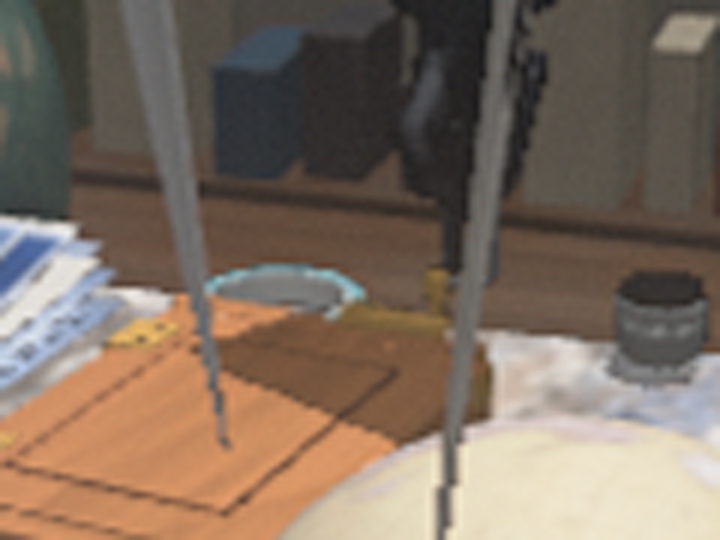

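Request:
{"name": "step_arm", "arguments": {"moves": [0.03,0.018,0,0,0.05,0.019,0,0,0.06,0.014,0,0,0.074,0.008,0,0.09,0.086,0.003,0,0.28,0.098,0,0,0.47,0.11,-0.004,0,0.66,0.123,-0.005,0,0.85,0.123,-0.005,0,0.85]}}

```text
time_s: 15.75
position: [0.5197, -0.1454, 0.103]
orientation: [[0.538, 0.843, -0.002], [0.843, -0.538, 0.007], [0.005, -0.005, -1.0]]
ft_force: [-0.3, -0.1, 0.1]
grip_width: -0.0
```

Run:
```python
from h import *
im,d=ctrl.get_image('top');im=im[:,:,::-1]
cv2.imwrite("pics/top11.png",cv2.resize(im[138:238,210:322],None,fx=6,fy=6,interpolation=cv2.INTER_CUBIC))
im,d=ctrl.get_image('side');im=im[:,:,::-1]
cv2.imwrite("pics/side11.png",cv2.resize(im[120:210,200:320],None,fx=6,fy=6,interpolation=cv2.INTER_CUBIC))
to(btn(.45),83-np.degrees(.45))
btab(np.arange(.45,1.06,.1))
```

```text
t 15.85 pos [ 0.5196 -0.1456  0.1028] yaw 57.55 F [0.35 0.31 0.44] q [-23.   6.  -7.  77.   0.   9.] grip 0.002
shares [-0.001 -0.007  0.003] turn 0.011
0.45 [-0.001 -0.007  0.003] turn 0.011
0.55 [ 0.011 -0.013  0.003] turn 0.202
0.65 [ 0.023 -0.018  0.003] turn 0.393
0.75 [ 0.035 -0.022  0.003] turn 0.584
0.85 [ 0.048 -0.025  0.003] turn 0.775
0.95 [ 0.061 -0.026  0.003] turn 0.966
1.05 [ 0.073 -0.026  0.003] turn 1.157
```

View pics/side11.png

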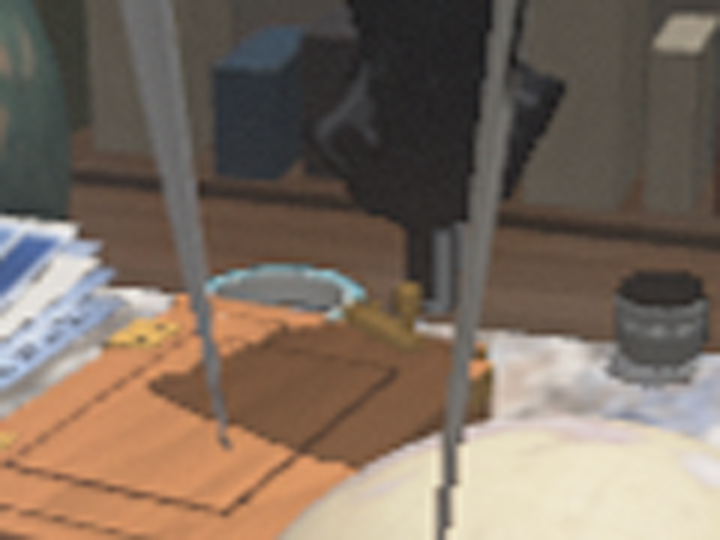

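View pics/top11.png

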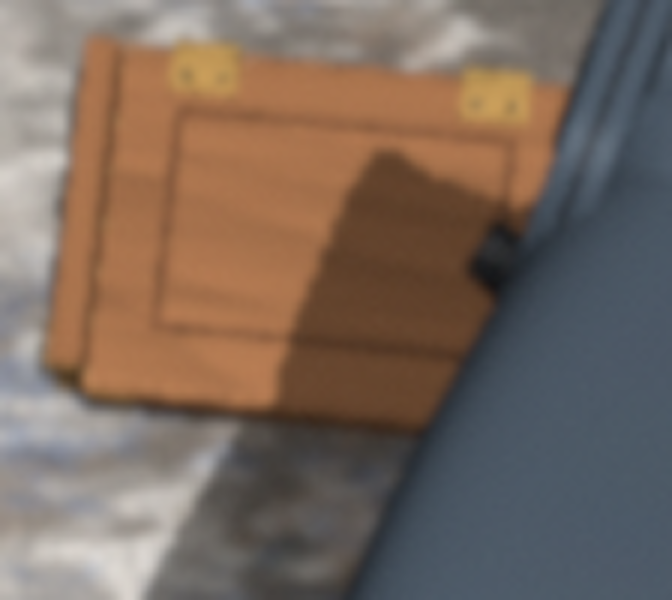

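The button is swinging in: the knob is at (405, 295) in the side crop and the bar is angled over the lid. Continuing along the arc.

Request:
{"name": "step_arm", "arguments": {"moves": [0.011,-0.013,0.003,0.2,0.023,-0.018,0.003,0.39,0.035,-0.022,0.003,0.58,0.048,-0.025,0.003,0.77,0.061,-0.026,0.003,0.96,0.061,-0.026,0.003,0.96]}}

```text
time_s: 16.45
position: [0.5229, -0.1258, 0.102]
orientation: [[0.876, 0.483, -0.002], [0.483, -0.876, 0.007], [0.002, -0.007, -1.0]]
ft_force: [-0.7, -0.3, -0.1]
grip_width: 0.001
```

Run:
```python
from h import *
im,d=ctrl.get_image('side');im=im[:,:,::-1]
cv2.imwrite("pics/side12.png",cv2.resize(im[120:210,200:320],None,fx=6,fy=6,interpolation=cv2.INTER_CUBIC))
to(btn(.95),83-np.degrees(.95))
btab(np.arange(.95,1.6,.1))
```

```text
t 16.5 pos [ 0.5229 -0.1258  0.102 ] yaw 28.94 F [-0.3  -1.17  0.15] q [-21.   6.  -7.  77.   0.  40.] grip -0.003
shares [-0.001  0.     0.   ] turn 0.012
0.95 [-0.001  0.     0.   ] turn 0.012
1.05 [ 0.011 -0.006  0.   ] turn 0.203
1.15 [ 0.023 -0.011  0.   ] turn 0.394
1.25 [ 0.035 -0.015  0.   ] turn 0.585
1.35 [ 0.048 -0.017  0.   ] turn 0.776
1.45 [ 0.06  -0.018  0.   ] turn 0.967
1.55 [ 0.073 -0.018  0.   ] turn 1.158
```

View pics/side12.png

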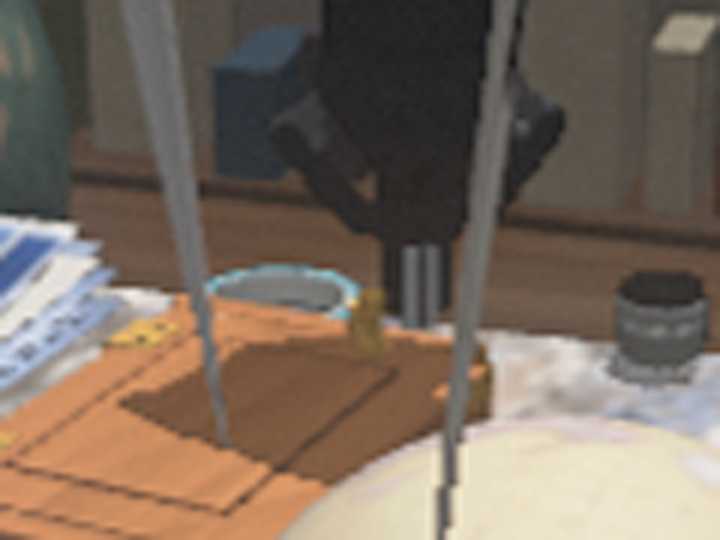

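Request:
{"name": "step_arm", "arguments": {"moves": [0.011,-0.006,0,0.2,0.023,-0.011,0,0.39,0.035,-0.015,0,0.58,0.048,-0.017,0,0.77,0.06,-0.018,0,0.96,0.066,-0.018,0,0.96,0.066,-0.018,0,0.96]}}

```text
time_s: 17.2
position: [0.5375, -0.1116, 0.102]
orientation: [[1.0, 0.006, -0.002], [0.006, -1.0, 0.007], [-0.002, -0.007, -1.0]]
ft_force: [-0.7, -0.8, -0.1]
grip_width: 0.001
```

Run:
```python
from h import *
im,d=ctrl.get_image('side');im=im[:,:,::-1]
cv2.imwrite("pics/side13.png",cv2.resize(im[120:210,200:320],None,fx=6,fy=6,interpolation=cv2.INTER_CUBIC))
to(btn(1.5),83-np.degrees(1.5))
```

```text
t 17.25 pos [ 0.5375 -0.1116  0.102 ] yaw 0.3 F [-0.   -0.63  0.46] q [-19.   7.  -6.  77.   0.  71.] grip -0.003
shares [ 0.001 -0.001 -0.   ] turn 0.108
```

View pics/side13.png

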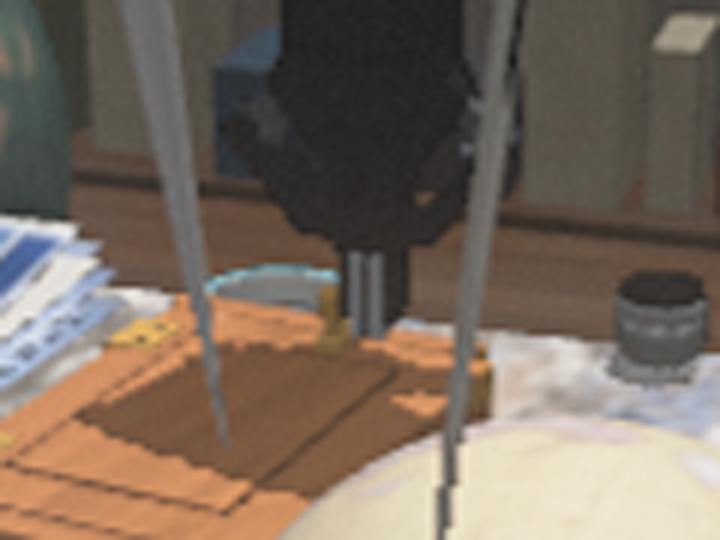

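Now I back off away from the knob, towards the robot, then lift and check.

Request:
{"name": "step_arm", "arguments": {"moves": [-0.03,0.01,0,0,-0.1,0.02,-0.03,0,-0.2,0.03,-0.12,0,-0.33,0.03,-0.25,0,-0.45,0.03,-0.4,0,-0.55,0.03,-0.45,0,-0.6,0.03,-0.45,0,-0.6,0.03,-0.45,0]}}

```text
time_s: 18.05
position: [0.3567, -0.1228, 0.239]
orientation: [[1.0, 0.005, 0.001], [0.005, -1.0, 0.006], [0.001, -0.006, -1.0]]
ft_force: [0.4, -0.2, -1.1]
grip_width: -0.004
```

Run:
```python
from h import *
im,d=ctrl.get_image('side');a=cv2.resize(im[110:220,180:300,::-1],None,fx=5,fy=5,interpolation=cv2.INTER_CUBIC)
cv2.imwrite("pics/side14.png",a)
im,d=ctrl.get_image('top');im=im[:,:,::-1]
cv2.imwrite("pics/top14.png",cv2.resize(im[138:238,210:322],None,fx=6,fy=6,interpolation=cv2.INTER_CUBIC))
cv2.imwrite("pics/top14f.png",cv2.resize(im,None,fx=1.5,fy=1.5))
to(btn(1.5))
P=lambda x,y:((x+.5)/6-.5+210,(y+.5)/6-.5+138)
for x,y in ((150,330),(320,380),(440,390),(320,200)):
    u,v=P(x,y);print(dep('top',u,v,d[round(v),round(u)]).round(4))
```

```text
t 18.15 pos [ 0.3578 -0.1227  0.2372] yaw 0.31 F [ 0.9  -0.1  -0.52] q [-29. -19. -15.  95.   0.  60.] grip 0.0
shares [ 0.6   -0.032  0.45 ] turn None
[0.5418 0.0445 0.0755]
[ 0.5185 -0.0292  0.0702]
[ 0.5127 -0.0815  0.0699]
[ 0.5981 -0.0314  0.0754]
```

View pics/side14.png

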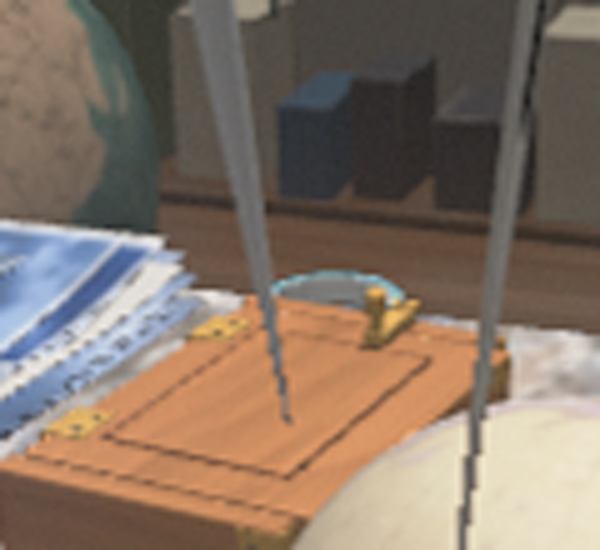

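View pics/top14.png

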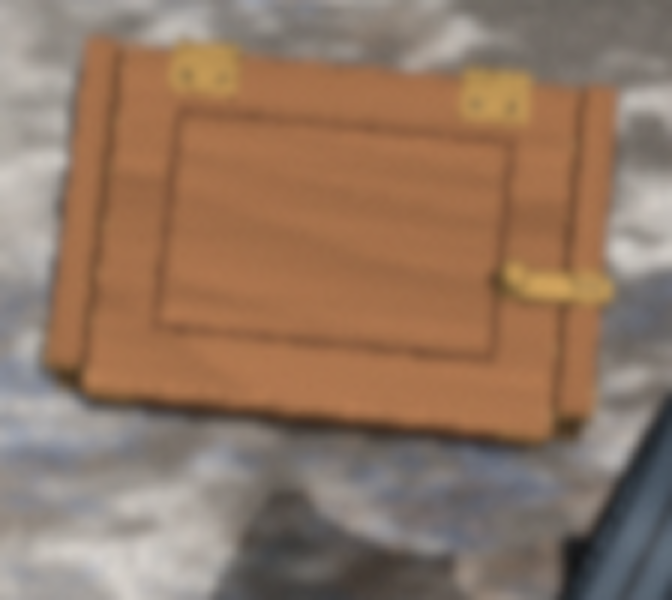

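View pics/top14f.png

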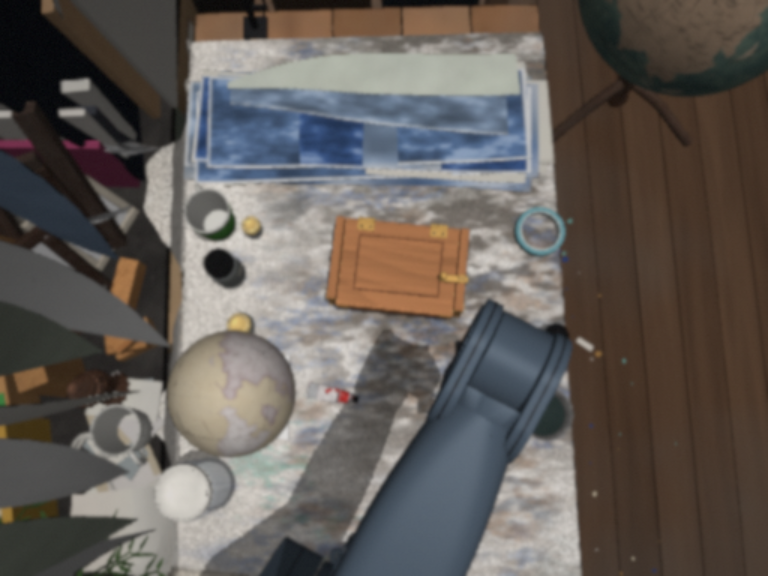

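```bash
python3 -c "
from workcell import ctrl
print(ctrl.finish_job())"
```

```text
the job is handed in; nothing more can be done
None
```

The chest is closed and fastened, using only pushes with the shut fingertips. I handed the job in at about 18 s of the 61 s allowed; no verdict was reported.

**What I did**
- **Drawer:** the first push stopped about 3 mm short. Something on the gripper, probably its knuckles, touched the chest, with about 18 N upwards and 13 N horizontally at the wrist. I turned the gripper 90° and pushed the drawer home until it resisted at about 7 N.
- **Lid:** I eased it down along its arc at about 0.5 rad/s until it seated. I then pressed it lightly, at about 10 N.
- **Button:** I swung it round by its knob, to about 1.5 rad.

**Last checks**
- **Lid:** the top view and depth put its top at 70–75 mm above the table. That fits the fingertip contact height of 74 mm, so it is flush.
- **Drawer:** the shut lid's apron covers its top edge, so I could not see it at the end. My evidence is the stop at about 1 mm from the expected home position, a picture before the lid was closed, and the lid shutting over it.
- **Button:** it lies straight across over the lid.
- **Chest:** it has not visibly moved from its starting place in the top view.
- **Bystanders:** the jars on the left and the paint tube are where they were. The arm partly hid the ink jar and water pot in the last picture, but the path stayed clear of them and the side views showed both in place.
- **Robot:** it was clear of everything when I handed in.

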